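Find the full gift box by feel and slide it onto the parcel scale

TASK

Only one of the four little gift boxes on the packing board still has its brass paperweight inside; the other three are display empties that look just the same. Find the full one by nudging the boxes gently, then slide it straight back onto the metal scale pan until its far side sits flush and square against the pan's upturned back lip, and leave it standing there to be weighed. Their bottom flaps are not taped, so never lift or tip a box, leave the empties standing within 3 cm of where they are, and do not disturb the two black jars.

Things in the scene. Friction and masses are not known exactly. Their poses are not given: they have to be found in the camera images.
- packing_board: Fixed wooden packing board, 165 x 380 x 24 mm. Origin: centre of its underside, on the table; x to the back, y left, z up. The boxes stand on its front slab (x -82 to -5 mm, top 24 mm up). A metal scale pan fills x -4 to +71, y -175 to +175 mm, flush with the wood. Behind it a thin column at x 77, y 0 carries a 100 mm round dial, 30 mm deep, centred 190 mm up (x 62 to 97).
- pan_lip (a point): Middle of the near face of the pan's upturned back lip, level with the pan's upper face, 66 mm behind the board's origin. Same axes as the board: x points into the lip. The lip is 350 mm long along y and rises 28 mm above the pan; it is the stop for the box.
- scale_pan (a joint): How far the pan has sunk, m: 0 unloaded, about 0.003 per kg (spring 3270 N/m), at most 0.004. An empty box sinks it by about 0.0002, the full one by 0.0014 to 0.002. The red dial needle turns with it.
- box_1: Closed card gift box, 64 x 64 mm, 60 mm tall: kraft sides, dark green lid, rose paper band, flat upright sides. Origin: centre of its underside. One of four in a row along the board's y, 86 mm apart (about 22 mm between them), their x axes within 0.1 rad of the board's x. An empty box weighs about 75 g, the full one 0.46 to 0.66 kg.
- box_2: Outwardly identical to box_1. Friction of the boxes on wood and metal is about 0.5 to 0.75: an empty box resists a slow push with about 0.5 N, the full one with 2.3 to 4.7 N.
- box_3: Outwardly identical to box_1. The paperweight (or, in an empty, a light card ring) has up to 3 mm of play inside its box each way, so the push force may rise in two steps. While the full box passes from the wood onto the sinking pan it nods a little and may briefly resist with up to about 10 N; the lip itself is a rigid stop.
- box_4: Outwardly identical to box_1.
- salve_jar: Small black jar, bystander, 56 mm across, 48 mm tall; origin at the centre of its underside. Stands on the table left of the board.
- balm_jar: Small black jar, bystander, 56 mm across, 48 mm tall; origin at the centre of its underside. Stands on the table right of the board.

How it is judged (in metres and radians):
At the end, for the whole second after the job is handed in: The full box stands upright and at rest on the scale pan, so the pan has sunk by more than 1 mm, with its far side within about 6 mm of the back lip and square to it within 0.09 rad, and wholly on the pan sideways; the three empties stand upright within 30 mm of where they started (value of joint scale_pan above 0.001 m and velocity of joint scale_pan below 0.005 m/s and ((x of box_1 in the frame of pan_lip between -0.038 and -0.026 m and y of box_1 in the frame of pan_lip between -0.142 and 0.142 m and angle between the x axis of box_1 and the x axis of pan_lip, either way round below 0.09 rad and distance of each of box_2, box_3, box_4 from where it was at the start of the episode below 0.03 m) or (x of box_2 in the frame of pan_lip between -0.038 and -0.026 m and y of box_2 in the frame of pan_lip between -0.142 and 0.142 m and angle between the x axis of box_2 and the x axis of pan_lip, either way round below 0.09 rad and distance of each of box_1, box_3, box_4 from where it was at the start of the episode below 0.03 m) or (x of box_3 in the frame of pan_lip between -0.038 and -0.026 m and y of box_3 in the frame of pan_lip between -0.142 and 0.142 m and angle between the x axis of box_3 and the x axis of pan_lip, either way round below 0.09 rad and distance of each of box_1, box_2, box_4 from where it was at the start of the episode below 0.03 m) or (x of box_4 in the frame of pan_lip between -0.038 and -0.026 m and y of box_4 in the frame of pan_lip between -0.142 and 0.142 m and angle between the x axis of box_4 and the x axis of pan_lip, either way round below 0.09 rad and distance of each of box_1, box_2, box_3 from where it was at the start of the episode below 0.03 m)) and angle between each of box_1, box_2, box_3, box_4's own z axis and vertical below 0.06 rad and linear speed of each of box_1, box_2, box_3, box_4 below 0.01 m/s); the robot touches nothing.
It fails at once if a box is tipped by more than about 17 degrees (angle between any of box_1, box_2, box_3, box_4's own z axis and vertical above 0.3 rad).
It fails at once if a box is lifted more than 16 mm off the board (height (world z) of any of box_1, box_2, box_3, box_4 above 0.04 m).
It fails at once if the left black jar is shifted by more than 20 mm (distance of salve_jar from where it was at the start of the episode above 0.02 m).
It fails at once if the right black jar is shifted by more than 20 mm (distance of balm_jar from where it was at the start of the episode above 0.02 m).
It also fails if it takes over 72 s, if anything falls off the work surface, if the arm or the gripper's body presses on something with over 40 N, if the wrist force passes 120 N, or if a joint passes its speed limit or range.

ROBOT

A 6-joint arm with a two-finger parallel gripper is mounted at the origin on a cart in front of the work surface, level with it; the furniture and walls round the work are solid. World frame = base frame: x ahead of the robot, y to its left, z up, the work surface at z = 0. Lengths are in mm, angles in rad, forces in N, time in s.
With the tool pointing down it reaches from about 350 to 975 mm from the base axis. Payload 7.1 kg.
Tool frame: the origin (TCP) lies at the very end of the fingers, on their centre line; the grasp point (between the pads) lies ctrl.hold_point_z behind it (ctrl.hold_point_z is the distance from the TCP to the grasp point, in mm); z points along the fingers, y is the line along which they close (so a half turn about z gives the same grasp; the last joint's range is limited). The gripper opens to 88 mm and grips with 3 to 60 N. Pads are 20 mm wide; open, the fingers measure 115 mm over their backs; the gripper's body (75 mm by 178 mm) begins 61 mm behind the grasp point.
Start: joints at [-1.269, 0.423, 1.63, -0, 1.089, -0.019], TCP at [197.096, -593.092, 222.675] pointing down, gripper open.
Joint ranges: [-3, 3], [-0.9, 2.11], [0.09, 2.58], [-1.31, 4.45], [0.11, 2.69], [-2.54, 2.54]. Speed limits (rad/s): [2.39, 2.39, 3.01, 3.14, 3.14, 3.14].

INTERFACE

Orientations are given as a rotation vector (axis times angle).
In Python, from workcell import ctrl gives the robot as it stands. The module is installed in compiled form; this text tells all that it offers.
- The arm moves only by the shell command python3 -m creep 'ROWS'. ROWS is JSON, a list of rows, each an object with "translation": the shift along the tool's x, y, z in mm, a list of three; "angular": the turn, a rotation vector about the tool's x, y, z in rad, a list of three; "jaw": the opening, from 0 (shut) to 1 (fully open). A call has exactly 8 rows; each row is the pose to reach, as a shift and turn from the pose commanded when the call began, along the tool's axes at that moment; what a row does not reach only later rows make up. A row lasts 1/8 s, in which the tool goes at most 62.5 mm and 10.7 degrees, less where a joint would pass 70% of its speed; a pose out of reach is approached as far as the arm can. A call with a gripper value outside its range is refused whole. The fingers move at their own pace and stop on an object; the grip force is fixed at half the most. Time passes only in rows, so rows that repeat a pose let the fingers close, or fill a call up. It gives the time, the measured TCP pose, the force, the opening and the grip force at its end, in the units of the state.
- ctrl.get_obs(): the state, without advancing time (a new reading comes with each control period).
- ctrl.get_image(name): name is "scene" or "top" or "wrist"; returns the picture (480x640x3 uint8, red, green, blue); there is no depth.
- ctrl.camera_info(name): a dict with "camera_matrix" (3x3 intrinsics, pixels), "world_from_camera" (4x4, takes a point from camera to world coordinates). Camera axes: x right, y up, looking along -z (the intrinsics and any distortion apply to the point x, -y, -z); pixel columns grow to the right and rows downward; lengths in mm; the calibration is good to about 2 mm. A picture is of the moment at which its call begins: read the wrist's pose just before it. camera_info takes no time and is no camera call; for the wrist camera it gives the pose at the moment of the call.
- ctrl.close_job(): hands the job in; it is judged then, once.
Trained networks look in the newest picture that a camera, given by its name, has taken for a name from the list of things; names that differ only in an ending like _2 or _b are one class to them, and where a whole thing is asked for, a point or a joint stands for the part that bears it (a point fixed in the world has none). Each returns a list of dicts, best first, with "score" (0 to 1); they miss things now and then, are a little off and sometimes report something else, mostly with a low value. They report only what shows in the picture. A call takes as long as a camera call.
- ctrl.look_for(camera, label): "rect" ([left, top, right, bottom] in pixels, round what is visible of it).
The state is a dict: "t": time; "qpos": joint angles; "qvel": joint speeds; "joint_torque": joint torques, N m; "ee_pos": TCP position; "orientation": TCP orientation; "ft_force": force on the tool from outside, world axes, zero at the start; "moment": the same for the moment, N m; "width": finger opening in mm; "grasp_force": force on a finger pad.
Only numpy, scipy, OpenCV 4.12 (cv2) and the standard library are available. Lean on these libraries where they do the work, as an engineer would, in place of code of your own. Each camera call takes 0.05 s, during which the arm holds its last target. There are 200 camera calls.

## Working session

There is one attempt and no reset: what is moved stays moved. The work goes in short steps, Python scripts to look and compute and a shell command to move; the robot and the scene stay as the last step left them, time stands still between calls to the robot, and variables do not carry over. Pictures are saved under pics/ and viewed, at most 10 in all, crops included, and the job is handed in when it is done.

```bash
mkdir -p pics
python3 - <<'E'
from workcell import ctrl
import cv2,numpy as np
o=ctrl.get_obs();print(o['t'],o['ee_pos'],o['orientation'],o['ft_force'],o['width'],ctrl.hold_point_z)
for n in('top','scene'):
    im=ctrl.get_image(n);cv2.imwrite(f'pics/{n}0.png',im[:,:,::-1])
    i=ctrl.camera_info(n);print(n,np.round(i['camera_matrix'],1).tolist(),np.round(i['world_from_camera'],3).tolist(),[k for k in i])
    for l in('box_1','packing_board','salve_jar'):
        print(l,[(round(d['score'],2),np.round(d['rect']).tolist()) for d in ctrl.look_for(n,l)])
E
```

```text
0.0 [ 196.90963367 -592.57999325  221.92072392] [-3.09978025e+00 -5.01496979e-01  3.79255463e-04] [-0.03874272 -0.94621392 -0.42695421] 87.7514899017187 18.700000000000003
top [[540.1, 0.0, 325.5], [0.0, 540.1, 240.5], [0.0, 0.0, 1.0]] [[0.012, 0.997, -0.082, 418.417], [-1.0, 0.012, -0.004, -40.493], [-0.003, 0.082, 0.997, 1389.848], [0.0, 0.0, 0.0, 1.0]] ['camera_matrix', 'world_from_camera']
box_1 [(0.87, [366.0, 235.0, 391.0, 262.0]), (0.86, [289.0, 237.0, 320.0, 268.0]), (0.85, [401.0, 233.0, 428.0, 261.0]), (0.78, [325.0, 234.0, 354.0, 265.0])]
packing_board [(0.76, [285.0, 178.0, 434.0, 269.0]), (0.21, [366.0, 235.0, 393.0, 262.0])]
salve_jar [(0.69, [183.0, 244.0, 210.0, 265.0])]
scene [[578.6, 0.0, 313.7], [0.0, 578.6, 243.6], [0.0, 0.0, 1.0]] [[-0.7, 0.34, -0.628, -284.587], [-0.714, -0.338, 0.613, 778.724], [-0.004, 0.878, 0.48, 669.84], [0.0, 0.0, 0.0, 1.0]] ['camera_matrix', 'world_from_camera']
box_1 [(0.92, [292.0, 230.0, 333.0, 269.0]), (0.86, [320.0, 218.0, 359.0, 243.0]), (0.82, [370.0, 195.0, 410.0, 232.0]), (0.76, [346.0, 205.0, 384.0, 238.0]), (0.55, [264.0, 196.0, 361.0, 264.0])]
packing_board [(0.7, [263.0, 138.0, 410.0, 286.0]), (0.16, [346.0, 204.0, 384.0, 239.0])]
salve_jar []
```

View pics/top0.png

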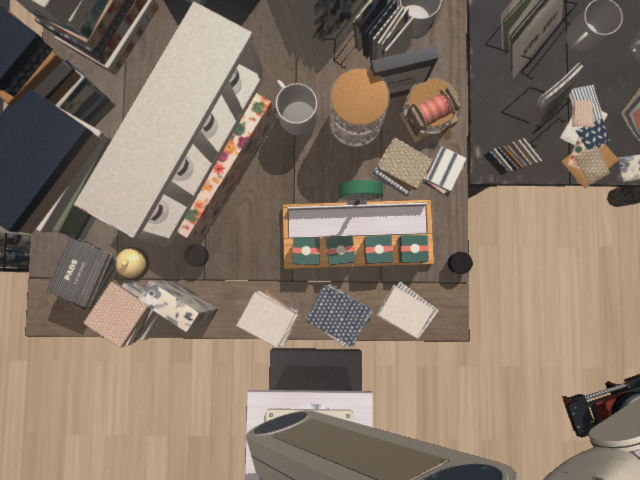

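View pics/scene0.png

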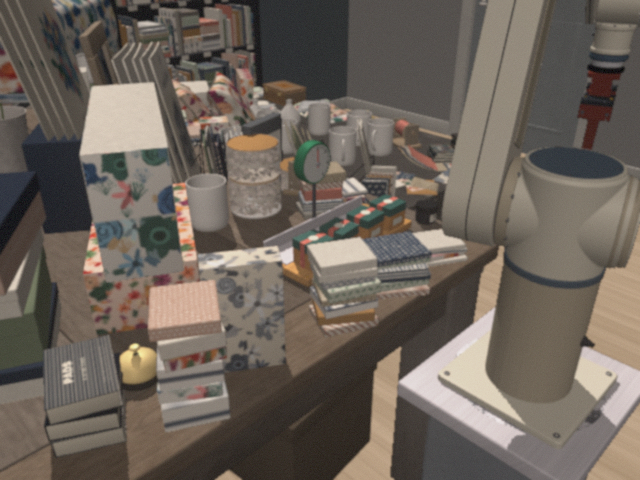

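The top view shows four green boxes in a row at about (306,250), (341,250), (379,249) and (415,248). The jars are at (196,255) and (460,263), and three book stacks stand in front of the board. The scene view shows the same row behind those stacks, with the dial at (312,160). Next I'll zoom in and get numbers.

```bash
cat > h.py <<'E'
from workcell import ctrl
import cv2,numpy as np
def ray(n,u,v):
    i=ctrl.camera_info(n);K=np.array(i['camera_matrix']);T=np.array(i['world_from_camera'])
    d=np.linalg.inv(K)@[u,v,1];return T[:3,3],T[:3,:3]@[d[0],-d[1],-d[2]]
def at(n,u,v,z):
    c,d=ray(n,u,v);return c+d*(z-c[2])/d[2]
def proj(n,p):
    i=ctrl.camera_info(n);T=np.linalg.inv(np.array(i['world_from_camera']));q=T[:3,:3]@np.array(p,float)+T[:3,3]
    a=np.array(i['camera_matrix'])@[q[0],-q[1],-q[2]];return a[:2]/a[2]
def tri(p,q):
    a,d=ray('top',*p);b,e=ray('scene',*q);d/=np.linalg.norm(d);e/=np.linalg.norm(e)
    s=np.linalg.lstsq(np.c_[d,-e],b-a,rcond=None)[0];P=a+s[0]*d;Q=b+s[1]*e
    return np.round((P+Q)/2),round(np.linalg.norm(P-Q),1)
E
python3 - <<'E'
from h import *
for u,v,z in[(285,204,24),(285.5,268,24),(433,264,24),(431,200,24),(305,249,84),(341,249,84),(379,249,84),(415,248,84),(460,263,48),(196,255,48)]:print(u,v,np.round(at('top',u,v,z)[:2],0))
print(tri((267,319),(342,255)),tri((338,315),(396,247)),tri((408,310),(440,245)))
t=cv2.imread('pics/top0.png')[185:350,230:480];s=cv2.imread('pics/scene0.png')[180:335,250:480]
f=3.2
a=cv2.resize(t,None,fx=f,fy=f,interpolation=cv2.INTER_CUBIC);cv2.imwrite('pics/tc.png',a)
f=3.4
cv2.imwrite('pics/sc.png',cv2.resize(s,None,fx=f,fy=f,interpolation=cv2.INTER_CUBIC))
E
```

```text
285 204 [623.  69.]
285.5 268 [460.  65.]
433 264 [ 474. -308.]
431 200 [ 638. -303.]
305 249 [504.  14.]
341 249 [506. -73.]
379 249 [ 507. -165.]
415 248 [ 510. -253.]
460 263 [ 477. -370.]
196 255 [489. 286.]
(array([339.,  96., 141.]), np.float64(1.3)) (array([345., -69.,  91.]), np.float64(5.1)) (array([ 355., -247.,   23.]), np.float64(8.9))
```

View pics/tc.png

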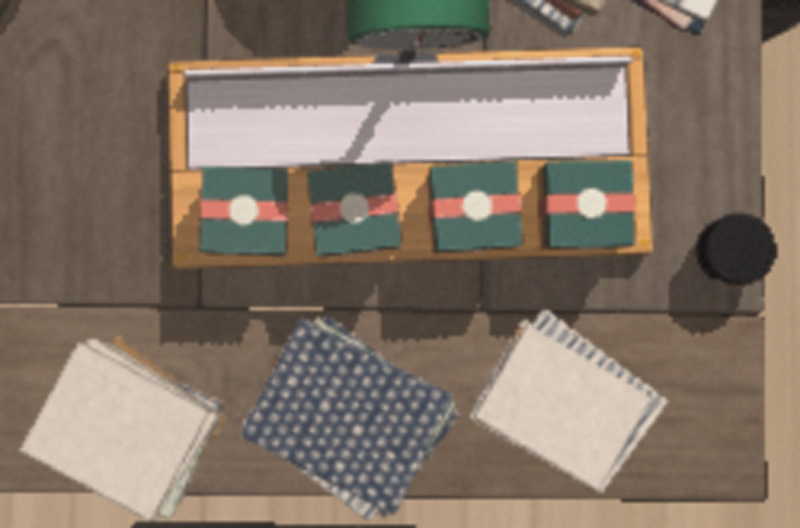

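View pics/sc.png

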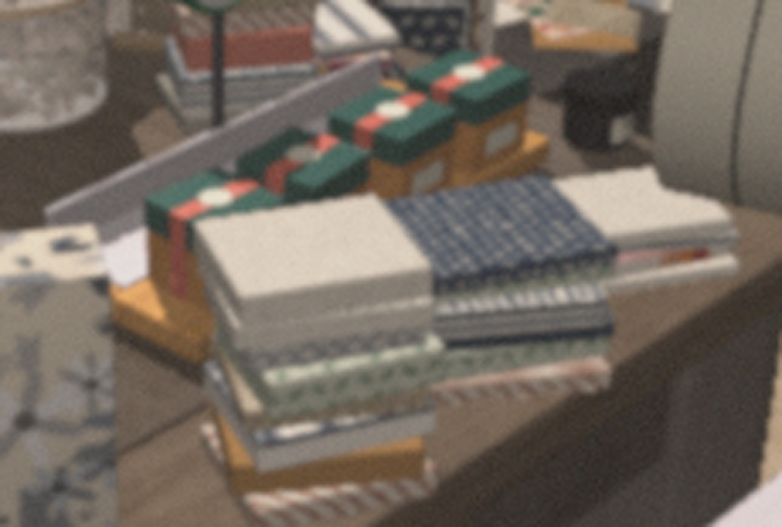

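The crops show the discs on the lids at (244,210), (354,208), (477,206) and (592,203), with box 2 turned the most. The left stack is about 140 mm tall, the middle about 95 and the right about 45, all in front of x≈400. The boxes are at y ≈ 14, -73, -165 and -253, and the board yaw is about 0.04.

```bash
cat >> h.py <<'E'
from scipy.spatial.transform import Rotation as R
def go(x,y,z,yaw):
    o=ctrl.get_obs();r=R.from_rotvec(o['orientation']);t=R.from_euler('z',yaw)*R.from_rotvec([np.pi,0,0])
    print('trans',np.round(r.inv().apply(np.array([x,y,z])-o['ee_pos']),1),'ang',np.round((r.inv()*t).as_rotvec(),3),'t',round(o['t'],2),'F',np.round(o['ft_force'],2))
def brd(x,y,O=(549,-119),w=.04):
    c,s=np.cos(w),np.sin(w);return np.array([O[0]+c*x-s*y,O[1]+s*x+c*y])
def inb(p,O=(549,-119),w=.04):
    c,s=np.cos(w),np.sin(w);d=np.array(p[:2])-O;return np.array([c*d[0]+s*d[1],-s*d[0]+c*d[1]])
E
python3 - <<'E'
from h import *
for u,v in[(306.25,250.6),(340.6,250),(379,249.4),(415,248.4)]:
    p=at('top',u,v,84);print(np.round(p[:2],1),np.round(inb(p),1))
for u,v,z in[(256.6,291.9,138),(298,311.6,138),(326.9,284.4,95),(373,313,95)]:print(np.round(at('top',u,v,z)))
go(452,-254,120,.04)
E
```

```text
[500.6  10.7] [-43.1 131.5]
[503.1 -72.5] [-44.   48.3]
[ 505.7 -165.5] [-45.1 -44.7]
[ 509.2 -252.6] [ -45.1 -131.9]
[400. 122. 138.]
[356.  25. 138.]
[420. -40.  95.]
[ 353. -151.   95.]
trans [ 348.8 -241.3  102.6] ang [-0.     0.     0.281] t 0.4 F [-0.14 -0.29  0.07]
```

```bash
python3 -m creep '[{"translation":[50,-34,0],"angular":[0,0,0.05],"jaw":0.35},{"translation":[100,-69,10],"angular":[0,0,0.1],"jaw":0.35},{"translation":[150,-104,20],"angular":[0,0,0.15],"jaw":0.35},{"translation":[200,-138,40],"angular":[0,0,0.2],"jaw":0.35},{"translation":[250,-173,60],"angular":[0,0,0.25],"jaw":0.35},{"translation":[300,-207,80],"angular":[0,0,0.281],"jaw":0.35},{"translation":[349,-241,100],"angular":[0,0,0.281],"jaw":0.35},{"translation":[349,-241,102],"angular":[0,0,0.281],"jaw":0.35}]'
python3 - <<'E'
from h import *
go(452,-254,34,.04)
cv2.imwrite('pics/w1.png',ctrl.get_image('wrist')[:,:,::-1])
E
```

```text
t: 1.4
ee_pos: [453.5, -251.2, 119.6]
orientation: [-3.14, -0.07, 0.002]
ft_force: [-1.3, -1.0, 0.1]
width: 30.7
grasp_force: 0.0
trans [-1.5  2.8 85.6] ang [-0.001  0.001  0.005] t 1.4 F [-1.35 -0.99  0.13]
```

View pics/w1.png

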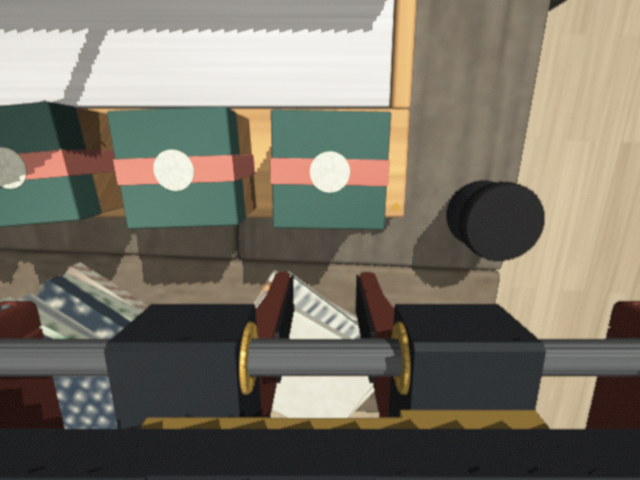

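The wrist view shows the box 4 lid centred at (330,172) and square, box 3 at (174,170), box 2 at (10,168) turned, and the jar at (500,220). The fingers are clear in front of the row.

```bash
python3 - <<'E'
from h import *
for n,u,v in[('b4',330,172),('b3',174,170),('b2',10,168),('near4',330,228),('lidL4',272,228),('lidR4',385,229),('near3L',127,228),('near3R',243,223)]:
    p=at('wrist',u,v,84);print(n,np.round(p[:2],1),np.round(inb(p),1))
for n,u,v in[('panfrontL',110,107),('panfrontR',391,107)]:
    p=at('wrist',u,v,24);print(n,np.round(p[:2],1),np.round(inb(p),1))
go(452,-254,34,.04)
E
python3 -m creep '[{"translation":[-1,2,15],"angular":[0,0,0.005],"jaw":0.35},{"translation":[-1,2,30],"angular":[0,0,0.005],"jaw":0.35},{"translation":[-1,2,45],"angular":[0,0,0.005],"jaw":0.35},{"translation":[-1,2,60],"angular":[0,0,0.005],"jaw":0.35},{"translation":[-1,2,75],"angular":[0,0,0.005],"jaw":0.35},{"translation":[-1,2,85],"angular":[0,0,0.005],"jaw":0.35},{"translation":[-1,2,85],"angular":[0,0,0.005],"jaw":0.35},{"translation":[-1,2,85],"angular":[0,0,0.005],"jaw":0.35}]'
```

```text
b4 [ 511.1 -252.3] [ -43.2 -131.7]
b3 [ 508.3 -165.2] [-42.5 -44.6]
b2 [505.4 -73.9] [-41.7  46.8]
near4 [ 479.1 -253.8] [ -75.2 -131.9]
lidL4 [ 477.6 -220.1] [-75.4 -98.2]
lidR4 [ 479.9 -285.8] [ -75.7 -163.9]
near3L [ 473.9 -135.7] [-75.7 -13.7]
near3R [ 479.8 -203.3] [-72.5 -81.4]
panfrontL [545.5 -98.1] [-2.7 21. ]
panfrontR [ 554.  -293.6] [  -2.  -174.6]
trans [-0.9  1.7 85.7] ang [-0.001  0.001  0.004] t 1.45 F [-0.79  0.11 -0.25]
t: 2.45
ee_pos: [451.7, -256.5, 35.9]
orientation: [3.141, 0.055, 0.001]
ft_force: [-0.8, 0.5, 0.4]
width: 31.0
grasp_force: 0.0
```

```bash
python3 -m creep '[{"translation":[5,0,0],"angular":[0,0,0],"jaw":0.35},{"translation":[10,0,0],"angular":[0,0,0],"jaw":0.35},{"translation":[13,0,0],"angular":[0,0,0],"jaw":0.35},{"translation":[15,0,0],"angular":[0,0,0],"jaw":0.35},{"translation":[17,0,0],"angular":[0,0,0],"jaw":0.35},{"translation":[19,0,0],"angular":[0,0,0],"jaw":0.35},{"translation":[21,0,0],"angular":[0,0,0],"jaw":0.35},{"translation":[23,0,0],"angular":[0,0,0],"jaw":0.35}]'; python3 -c "
from h import *
o=ctrl.get_obs();print(o['t'],o['ft_force'],o['ee_pos']);ctrl.get_image('wrist')
o=ctrl.get_obs();print(o['t'],o['ft_force'])"
python3 -m creep '[{"translation":[0.5,0,0],"angular":[0,0,0],"jaw":0.35},{"translation":[1,0,0],"angular":[0,0,0],"jaw":0.35},{"translation":[1.5,0,0],"angular":[0,0,0],"jaw":0.35},{"translation":[2,0,0],"angular":[0,0,0],"jaw":0.35},{"translation":[2.5,0,0],"angular":[0,0,0],"jaw":0.35},{"translation":[3,0,0],"angular":[0,0,0],"jaw":0.35},{"translation":[3.5,0,0],"angular":[0,0,0],"jaw":0.35},{"translation":[4,0,0],"angular":[0,0,0],"jaw":0.35}]'
```

```text
t: 3.45
ee_pos: [474.5, -255.6, 35.6]
orientation: [-3.141, -0.055, 0.0]
ft_force: [0.5, -0.0, -0.1]
width: 31.4
grasp_force: 0.2
3.45 [ 0.4971053  -0.00072429 -0.05103932] [ 474.46621688 -255.572367     35.63619882]
3.5 [-0.39633063 -0.63921511 -0.31843132]
t: 4.5
ee_pos: [478.4, -255.4, 35.7]
orientation: [-3.141, -0.055, 0.0]
ft_force: [-0.7, 0.2, -0.6]
width: 30.8
grasp_force: 0.3
```

```bash
cat >> h.py <<'E'
def discs(n='wrist'):
    im=ctrl.get_image(n);hsv=cv2.cvtColor(im,cv2.COLOR_RGB2HSV)
    g=cv2.inRange(hsv,(70,40,20),(100,255,140));out=[]   # green lids
    rim=cv2.inRange(hsv,(0,70,60),(8,255,255))|cv2.inRange(hsv,(172,70,60),(180,255,255))|g
    c,_=cv2.findContours(cv2.morphologyEx(rim,cv2.MORPH_CLOSE,np.ones((5,5))),cv2.RETR_EXTERNAL,cv2.CHAIN_APPROX_SIMPLE)
    for k in c:
        if cv2.contourArea(k)<4000:continue
        r=cv2.minAreaRect(k);p=at(n,*r[0],84);out.append((np.round(inb(p),1).tolist(),[round(a) for a in r[0]],[round(a) for a in r[1]],round(r[2],1)))
    return im,out
E
python3 - <<'E'
from h import *
im,o=discs();print(*o,sep='\n');cv2.imwrite('pics/w2.png',im[:,:,::-1])
E
```

```text
([-34.8, -93.8], [208, 237], [416, 219], 0.0)
```

View pics/w2.png

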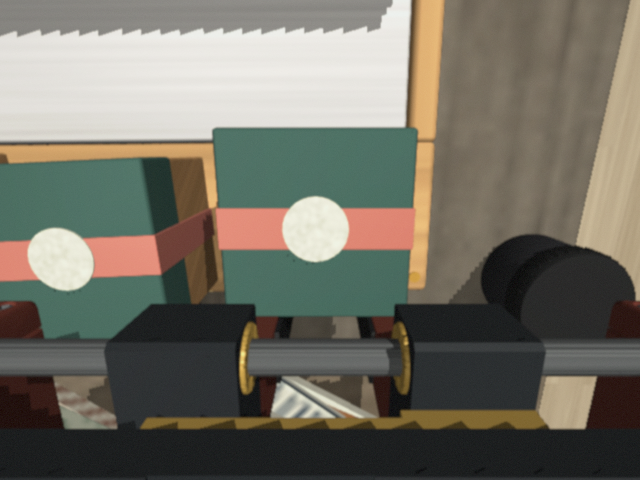

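Box 4's disc is now at (315,229) and box 3's at (61,259), so box 4 has moved ahead with almost no force and looks empty. I'll confirm how far it moved, back off and go to box 3.

```bash
python3 - <<'E'
from h import *
for u,v in[(315,229),(61,259)]:print(np.round(inb(at('wrist',u,v,84)),1))
go(450,-167.5,34,.04)
E
python3 -m creep '[{"translation":[-14,0,0],"angular":[0,0,0],"jaw":0.35},{"translation":[-28,0,0],"angular":[0,0,0],"jaw":0.35},{"translation":[-29,-25,0],"angular":[0,0,0],"jaw":0.35},{"translation":[-30,-50,0],"angular":[0,0,0],"jaw":0.35},{"translation":[-30,-75,0],"angular":[0,0,0],"jaw":0.35},{"translation":[-30,-87,0],"angular":[0,0,0],"jaw":0.35},{"translation":[-25,-87,0],"angular":[0,0,0],"jaw":0.35},{"translation":[-20,-87,0],"angular":[0,0,0],"jaw":0.35}]'
```

```text
[ -32. -130.]
[-42.1 -42.7]
trans [-25.4 -88.9   1.7] ang [ 0.    -0.    -0.005] t 4.55 F [-0.64  0.26 -0.14]
t: 5.55
ee_pos: [456.1, -169.9, 35.8]
orientation: [3.141, 0.054, 0.001]
ft_force: [-0.5, 0.0, 0.7]
width: 30.9
grasp_force: 0.0
```

```bash
python3 -m creep '[{"translation":[4,0,0],"angular":[0,0,0],"jaw":0.35},{"translation":[7,0,0],"angular":[0,0,0],"jaw":0.35},{"translation":[10,0,0],"angular":[0,0,0],"jaw":0.35},{"translation":[12,0,0],"angular":[0,0,0],"jaw":0.35},{"translation":[14,0,0],"angular":[0,0,0],"jaw":0.35},{"translation":[16,0,0],"angular":[0,0,0],"jaw":0.35},{"translation":[18,0,0],"angular":[0,0,0],"jaw":0.35},{"translation":[20,0,0],"angular":[0,0,0],"jaw":0.35}]'; python3 -m creep '[{"translation":[0.5,0,0],"angular":[0,0,0],"jaw":0.35},{"translation":[1,0,0],"angular":[0,0,0],"jaw":0.35},{"translation":[1.5,0,0],"angular":[0,0,0],"jaw":0.35},{"translation":[2,0,0],"angular":[0,0,0],"jaw":0.35},{"translation":[2.5,0,0],"angular":[0,0,0],"jaw":0.35},{"translation":[3,0,0],"angular":[0,0,0],"jaw":0.35},{"translation":[3.5,0,0],"angular":[0,0,0],"jaw":0.35},{"translation":[4,0,0],"angular":[0,0,0],"jaw":0.35}]'
```

```text
t: 6.55
ee_pos: [472.5, -167.8, 35.3]
orientation: [-3.139, -0.055, 0.009]
ft_force: [-8.9, -0.8, 6.9]
width: 31.1
grasp_force: 4.3
t: 7.55
ee_pos: [476.4, -167.7, 35.3]
orientation: [-3.139, -0.055, 0.009]
ft_force: [-8.9, -0.2, 7.2]
width: 30.5
grasp_force: 4.7
```

Run:
```python
from h import *
im=ctrl.get_image('wrist');cv2.imwrite('pics/w3.png',im[:,:,::-1])
o=ctrl.get_obs();print(o['t'],o['ee_pos'],o['ft_force'],o['moment'])
```

```text
7.6 [ 476.50469501 -167.70811996   35.35583644] [-8.83382522  0.64923515  6.5931361 ] [0.08530479 1.14637632 0.03167692]
```

View pics/w3.png

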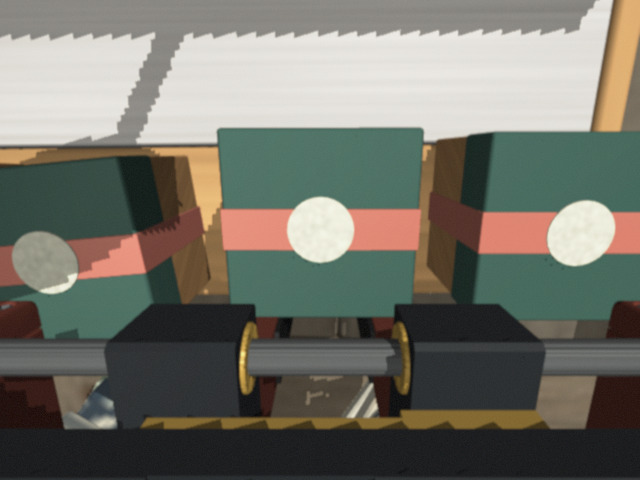

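The wrist view shows box 3 squared against the fingers, with its disc at (320,229). It resisted with about 9 N against under 1 N for box 4, so box 3 is the full one. I'll push it slowly onto the pan.

```bash
python3 -m creep '[{"translation":[2,0,0],"angular":[0,0,0],"jaw":0.35},{"translation":[4,0,0],"angular":[0,0,0],"jaw":0.35},{"translation":[6,0,0],"angular":[0,0,0],"jaw":0.35},{"translation":[8,0,0],"angular":[0,0,0],"jaw":0.35},{"translation":[10,0,0],"angular":[0,0,0],"jaw":0.35},{"translation":[12,0,0],"angular":[0,0,0],"jaw":0.35},{"translation":[14,0,0],"angular":[0,0,0],"jaw":0.35},{"translation":[16,0,0],"angular":[0,0,0],"jaw":0.35}]'; python3 -m creep '[{"translation":[2,0,0],"angular":[0,0,0],"jaw":0.35},{"translation":[4,0,0],"angular":[0,0,0],"jaw":0.35},{"translation":[6,0,0],"angular":[0,0,0],"jaw":0.35},{"translation":[8,0,0],"angular":[0,0,0],"jaw":0.35},{"translation":[10,0,0],"angular":[0,0,0],"jaw":0.35},{"translation":[12,0,0],"angular":[0,0,0],"jaw":0.35},{"translation":[14,0,0],"angular":[0,0,0],"jaw":0.35},{"translation":[16,0,0],"angular":[0,0,0],"jaw":0.35}]'
```

```text
t: 8.6
ee_pos: [492.0, -167.1, 35.4]
orientation: [-3.139, -0.055, 0.01]
ft_force: [-11.7, -0.3, 8.9]
width: 30.4
grasp_force: 5.4
t: 9.6
ee_pos: [507.7, -166.5, 35.3]
orientation: [-3.139, -0.055, 0.011]
ft_force: [-11.2, -0.6, 10.6]
width: 30.6
grasp_force: 5.6
```

```bash
python3 -m creep '[{"translation":[2,0,0],"angular":[0,0,0],"jaw":0.35},{"translation":[4,0,0],"angular":[0,0,0],"jaw":0.35},{"translation":[6,0,0],"angular":[0,0,0],"jaw":0.35},{"translation":[8,0,0],"angular":[0,0,0],"jaw":0.35},{"translation":[10,0,0],"angular":[0,0,0],"jaw":0.35},{"translation":[12,0,0],"angular":[0,0,0],"jaw":0.35},{"translation":[14,0,0],"angular":[0,0,0],"jaw":0.35},{"translation":[16,0,0],"angular":[0,0,0],"jaw":0.35}]'; python3 -m creep '[{"translation":[1.5,0,0],"angular":[0,0,0],"jaw":0.35},{"translation":[3,0,0],"angular":[0,0,0],"jaw":0.35},{"translation":[4.5,0,0],"angular":[0,0,0],"jaw":0.35},{"translation":[6,0,0],"angular":[0,0,0],"jaw":0.35},{"translation":[7.5,0,0],"angular":[0,0,0],"jaw":0.35},{"translation":[9,0,0],"angular":[0,0,0],"jaw":0.35},{"translation":[10.5,0,0],"angular":[0,0,0],"jaw":0.35},{"translation":[12,0,0],"angular":[0,0,0],"jaw":0.35}]'
python3 - <<'E'
from h import *
im=ctrl.get_image('wrist');cv2.imwrite('pics/w4.png',im[:,:,::-1])
E
```

```text
t: 10.6
ee_pos: [524.1, -166.1, 35.3]
orientation: [-3.139, -0.055, 0.01]
ft_force: [-9.6, 0.1, 6.7]
width: 30.6
grasp_force: 4.6
t: 11.6
ee_pos: [537.9, -166.0, 35.1]
orientation: [-3.14, -0.054, 0.004]
ft_force: [-5.7, 1.0, -1.8]
width: 30.6
grasp_force: 2.5
```

View pics/w4.png

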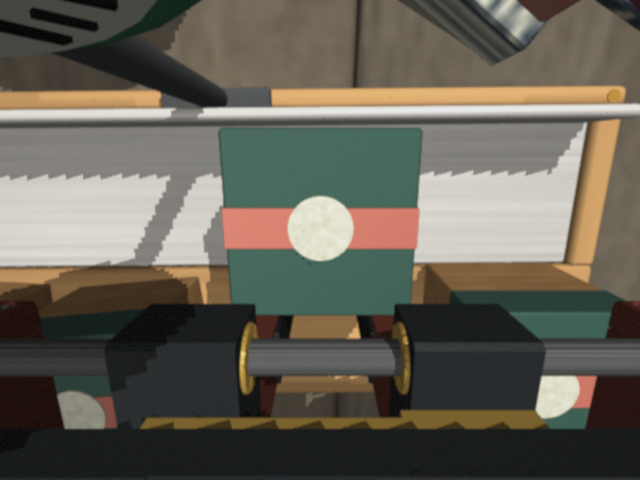

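The wrist view shows box 3 on the pan and square, with its far lid edge at row 128 just short of the lip at rows 108–118. The neighbouring boxes are still standing. I'll creep it into the lip.

```bash
python3 -m creep '[{"translation":[1,0,0],"angular":[0,0,0],"jaw":0.35},{"translation":[2,0,0],"angular":[0,0,0],"jaw":0.35},{"translation":[3,0,0],"angular":[0,0,0],"jaw":0.35},{"translation":[4,0,0],"angular":[0,0,0],"jaw":0.35},{"translation":[4.5,0,0],"angular":[0,0,0],"jaw":0.35},{"translation":[5,0,0],"angular":[0,0,0],"jaw":0.35},{"translation":[5.5,0,0],"angular":[0,0,0],"jaw":0.35},{"translation":[6,0,0],"angular":[0,0,0],"jaw":0.35}]'
```

```text
t: 12.65
ee_pos: [543.2, -166.1, 35.2]
orientation: [-3.141, -0.055, 0.007]
ft_force: [-9.6, -3.8, 0.1]
width: 30.8
grasp_force: 4.9
```

```bash
python3 -m creep '[{"translation":[0.3,0,0],"angular":[0,0,0],"jaw":0.35},{"translation":[0.6,0,0],"angular":[0,0,0],"jaw":0.35},{"translation":[0.9,0,0],"angular":[0,0,0],"jaw":0.35},{"translation":[1.2,0,0],"angular":[0,0,0],"jaw":0.35},{"translation":[1.4,0,0],"angular":[0,0,0],"jaw":0.35},{"translation":[1.6,0,0],"angular":[0,0,0],"jaw":0.35},{"translation":[1.8,0,0],"angular":[0,0,0],"jaw":0.35},{"translation":[2,0,0],"angular":[0,0,0],"jaw":0.35}]'
```

```text
t: 13.65
ee_pos: [543.2, -166.1, 34.8]
orientation: [-3.14, -0.055, 0.012]
ft_force: [-14.7, -5.5, 0.8]
width: 30.5
grasp_force: 7.4
```

The tool stopped at x = 543.2 while the force rose to 15 N, so the box is against the lip. I'll back off, rise clear and check.

```bash
python3 -m creep '[{"translation":[-2,0,0],"angular":[0,0,0],"jaw":0.35},{"translation":[-5,0,0],"angular":[0,0,0],"jaw":0.35},{"translation":[-10,0,0],"angular":[0,0,0],"jaw":0.35},{"translation":[-18,0,0],"angular":[0,0,0],"jaw":0.35},{"translation":[-28,0,0],"angular":[0,0,0],"jaw":0.35},{"translation":[-40,0,0],"angular":[0,0,0],"jaw":0.35},{"translation":[-55,0,0],"angular":[0,0,0],"jaw":0.35},{"translation":[-70,0,0],"angular":[0,0,0],"jaw":0.35}]'; python3 -m creep '[{"translation":[-80,0,-10],"angular":[0,0,0],"jaw":0.35},{"translation":[-85,0,-40],"angular":[0,0,0],"jaw":0.35},{"translation":[-85,0,-80],"angular":[0,0,0],"jaw":0.35},{"translation":[-85,0,-120],"angular":[0,0,0],"jaw":0.35},{"translation":[-85,0,-160],"angular":[0,0,0],"jaw":0.35},{"translation":[-85,0,-165],"angular":[0,0,0],"jaw":0.35},{"translation":[-85,0,-165],"angular":[0,0,0],"jaw":0.35},{"translation":[-85,0,-165],"angular":[0,0,0],"jaw":0.35}]'
python3 - <<'E'
from h import *
im=ctrl.get_image('wrist');cv2.imwrite('pics/w5.png',im[:,:,::-1])
E
```

```text
t: 14.65
ee_pos: [476.0, -168.4, 35.7]
orientation: [-3.141, -0.055, 0.0]
ft_force: [-0.1, -0.1, 0.3]
width: 30.8
grasp_force: 0.0
t: 15.65
ee_pos: [391.3, -171.0, 199.3]
orientation: [-3.14, -0.054, 0.004]
ft_force: [-0.0, 0.7, -0.4]
width: 30.9
grasp_force: 0.0
```

View pics/w5.png

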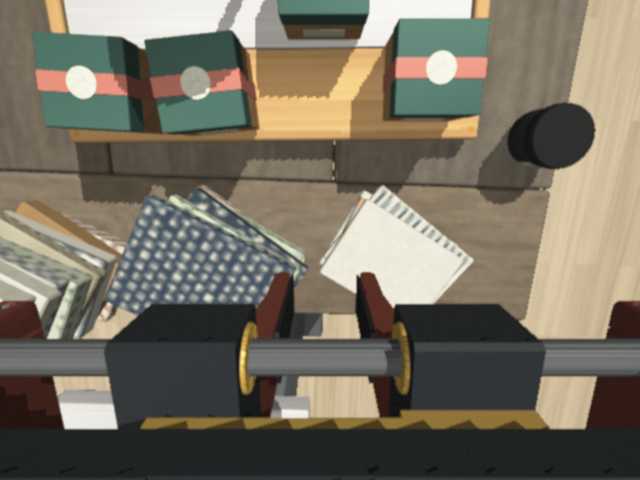

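The empties are standing: box 1 at (80,82), box 2 at (196,83), box 4 at (441,68). Box 3 is cut off at the top of the picture, so I'll move ahead 70 mm to see it.

```bash
python3 -m creep '[{"translation":[10,0,0],"angular":[0,0,0],"jaw":0.35},{"translation":[20,0,0],"angular":[0,0,0],"jaw":0.35},{"translation":[35,0,0],"angular":[0,0,0],"jaw":0.35},{"translation":[50,0,0],"angular":[0,0,0],"jaw":0.35},{"translation":[60,0,0],"angular":[0,0,0],"jaw":0.35},{"translation":[70,0,0],"angular":[0,0,0],"jaw":0.35},{"translation":[70,0,0],"angular":[0,0,0],"jaw":0.35},{"translation":[70,0,0],"angular":[0,0,0],"jaw":0.35}]'
python3 - <<'E'
from h import *
im=ctrl.get_image('wrist');cv2.imwrite('pics/w6.png',im[:,:,::-1])
E
```

```text
t: 16.7
ee_pos: [461.9, -168.8, 200.6]
orientation: [-3.141, -0.055, 0.001]
ft_force: [-0.1, 0.1, 0.0]
width: 30.6
grasp_force: 0.0
```

View pics/w6.png

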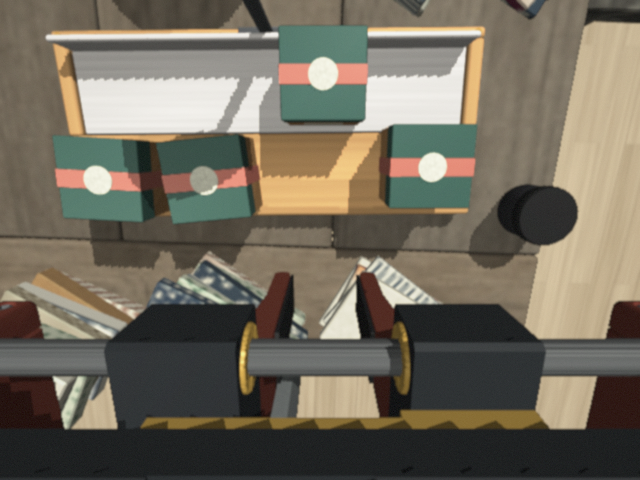

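The picture shows box 3 on the pan at (323,73), square, with its far edge over the lip line at about row 33. Boxes 1, 2 and 4 are standing at (97,180), (204,181) and (432,167), and the jar is in place. I'll check with numbers.

Run:
```python
from h import *
O=(550.6,-119)
for n,u,v in[('b1',97,180),('b2',204,181),('b4',432,167),('b3',323,73),('farL',280,26),('farR',367,26),('nearL',281,121),('nearR',365,122)]:
    print(n,np.round(inb(at('wrist',u,v,82 if n[0]!='b' or n=='b3' else 84),O),1))
for u,v in[(160,36),(440,33)]:print('lip top',np.round(inb(at('wrist',u,v,51),O),1))
for u,v in[(90,133),(250,133),(370,132)]:print('pan front',np.round(inb(at('wrist',u,v,24),O),1))
```

```text
b1 [-42.3 134.2]
b2 [-43.5  49.6]
b4 [ -33.5 -130.2]
b3 [ 35.  -45.2]
farL [ 66.1 -14.5]
farR [ 65.8 -77. ]
nearL [  1.4 -12.8]
nearR [  0.4 -77.1]
lip top [69.2 85.7]
lip top [  70.2 -139. ]
pan front [ -3.5 172.2]
pan front [-4.2 23.3]
pan front [ -3.9 -88.4]
```

```bash
python3 -c "
from workcell import ctrl
print(ctrl.close_job())"
```

```text
the job is handed in; nothing more can be done
None
```

I found the paperweight in box 3 and slid that box onto the scale pan, flush (within about 1 mm) and square against the back lip; the three empties stand within about 11 mm of where they began, the robot was clear of everything, and the job is handed in (result not reported back).

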